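Find the canister lid that rocks and press it shut

ROBOT

A 7-joint arm with a two-finger parallel gripper is mounted at the origin on the work surface. World frame = base frame: x ahead of the robot, y to its left, z up, the work surface at z = 0. Lengths are in mm, angles in rad, forces in N, time in s.
With the tool pointing down it reaches from about 400 to 875 mm from the base axis. Payload 6.5 kg.
Tool frame: the origin (TCP) lies at the very end of the fingers, on their centre line; the grasp point (between the pads) lies 19 mm behind it; z points along the fingers, y is the line along which they close (so a half turn about z gives the same grasp; the last joint's range is limited). The gripper opens to 85 mm and grips with 20 to 120 N. Pads are 22 mm wide; open, the fingers measure 114 mm over their backs; the gripper's body (76 mm by 85 mm) begins 54 mm behind the grasp point. The pads swing forward as they close: fully open they stand 13 mm farther back than shut.
Start: joints at [-1.237, 0.536, -0.004, 1.538, 0.003, 1.067, -0.071], TCP at [252.997, 598.734, 206.69] pointing down, gripper open.
Joint ranges: [-2.7, 2.7], [-0.37, 2.16], [-1.27, 1.26], [0.24, 2.4], [-1.31, 4.45], [0.19, 1.91], [-2.76, 2.76]. Speed limits (rad/s): [2.39, 2.39, 3.14, 3.14, 3.14, 3.14, 3.14].

INTERFACE

Orientations are given as [roll, pitch, yaw] about the fixed x, y, z axes, in that order (R = Rz(yaw) Ry(pitch) Rx(roll)).
In Python, from rig import monitor, snapshot, get_calibration, order gives the robot as it stands.
- The arm moves only by the tool carry_out, never from a script. Its argument "series" is a list of rows, each an object with "travel": the shift along the tool's x, y, z in m, a list of three; "turn": the turn about the tool's z in rad; "jaw": the opening in per cent of the stroke, from 0 (shut) to 100 (fully open). In form: [{"travel": [tx, ty, tz], "turn": turn, "jaw": jaw}, ...]. A call has exactly 8 rows; each row is the pose to reach, as a shift and turn from the pose commanded when the call began, along the tool's axes at that moment; what a row does not reach only later rows make up. A row lasts 1/12 s, in which the tool goes at most 41.7 mm and 7.16 degrees, less where a joint would pass 70% of its speed; a pose out of reach is approached as far as the arm can. A call with a gripper value outside its range is refused whole. The fingers move at their own pace and stop on an object; the grip force is fixed at half the most. Time passes only in rows, so rows that repeat a pose let the fingers close, or fill a call up. It gives the time, the measured TCP pose, the force, the opening and the grip force at its end, in the units of the state.
- monitor.get_obs(): the state, without advancing time (a new reading comes with each control period).
- snapshot(name): name is "scene" or "top"; returns the picture (480x640x3 uint8, blue, green, red); there is no depth.
- get_calibration(name): a dict with "mtx" (3x3 intrinsics, pixels), "camera_from_world" (4x4, takes a point from world to camera coordinates). Camera axes: x right, y up, looking along -z (the intrinsics and any distortion apply to the point x, -y, -z); pixel columns grow to the right and rows downward; lengths in mm; the calibration is good to about 2 mm. A picture is of the moment at which its call begins. get_calibration takes no time and is no camera call.
- order.job_done(): hands the job in; it is judged then, once.
The state is a dict: "t": time; "qpos": joint angles; "joint_vel": joint speeds; "joint_torque": joint torques, N m; "tool_pos": TCP position; "tcp_rot": TCP orientation; "contact_force": force on the tool from outside, world axes, zero at the start; "torque": the same for the moment, N m; "width": finger opening in mm; "finger_force": force on a finger pad.
Only numpy, scipy, OpenCV 4.12 (cv2) and the standard library are available. Lean on these libraries where they do the work, as an engineer would, in place of code of your own. Each camera call takes 0.05 s, during which the arm holds its last target. There are 200 camera calls.

TASK

One of the four bamboo-lidded canisters on the tray is not shut properly. With the fingertips, press near the edge of the lids to find the one that rocks, then press that lid down at its middle until it sits fully home and level. Do not pull any lid up, do not bang on the lids, and leave everything else where it is.

Things in the scene. Friction and masses are not known exactly. Their poses are not given: they have to be found in the camera images.
- lid_1: square bamboo lid, 80 x 80 mm, on a white canister 70 mm wide; a small dark disc marks the middle of its flat top. Four identical ones in a row; any of them may be the loose one. Origin: on the lid's axis, 12 mm below its flat top (top 102 to 107 mm above the table: canisters stand unevenly, so height does not tell which lid is loose); z up, x and y along the lid's sides
- lid_2: identical to lid_1, same origin and axes. Whichever lid is loose starts level; pressed 20 to 35 mm out from its middle it tips about 0.12 rad under some 2 N (that edge sinks about 4 mm) and springs back level. Pressed at its middle with more than 12 N (15 to 20 is plenty) it slides 4 mm down, stays there and no longer rocks. The shut lids do not give at all
- lid_3: identical to lid_1 and lid_2: same size, origin, axes and behaviour
- lid_4: identical to lid_1 and lid_2: same size, origin, axes and behaviour
- tray: bamboo tray, 200 x 490 mm, rim 22 mm high, fixed; origin at the centre of its underside, its y axis along the row. The canisters stand in it, 110 mm apart along y, 30 mm beyond its middle (+x); the canisters are fixed to it, only the loose lid moves
- timer: black plastic push-button timer, 56 x 56 mm, 26 mm high, loose on the tray in front of the canisters; origin at the centre of its underside. Leave alone
- opener: flat silver bottle opener, about 135 mm long, 38 mm wide, 6 mm thick, loose on the tray in front of the canisters; origin under its middle. Leave alone
- mug: yellow ceramic mug, 82 mm across, 92 mm high, loose; origin at the centre of its underside. Leave alone
- bowl: blue ceramic bowl, 130 mm across, 50 mm high, loose; origin at the centre of its underside. Leave alone
- jar: amber glass jar with a steel cap, 68 mm across, 100 mm high, loose; origin at the centre of its underside. Leave alone
- shaker: steel salt shaker, 42 mm across, 75 mm high, loose; origin at the centre of its underside. Leave alone
- acrylic_lid (a joint): hinged lid of the clear acrylic box (120 x 160 mm, 85 mm high, right of the tray): 0 shut, grows as it opens (rad). Leave shut
There are look-alikes about, which are no part of the job. Leave any blue, green or turquoise look-alike of the part that bears lid_3 alone.

How it is judged:
By the outcome, as a careful person would: the job done as asked, in the order asked, and still so for the second after the job is handed in, with the robot touching nothing.
It also fails if it takes over 48 s, if anything falls off the work surface, if the arm or the gripper's body presses on something with over 40 N, if the wrist force passes 120 N, or if a joint passes its speed limit or range.

## Working session

There is one attempt and no reset: what is moved stays moved. The work goes in short steps, Python scripts to look and compute and a tool call to move; the robot and the scene stay as the last step left them, time stands still between calls to the robot, and variables do not carry over. Pictures are saved under pics/ and viewed, at most 10 in all, crops included, and the job is handed in when it is done.

Besides the shell and the picture viewer there is one more tool, called after ">>>" as name(argument=value, ...), one argument or row to a line, values as JSON. carry_out: Moves the arm, as the interface text tells. Its arguments: {"type":"object","properties":{"series":{"type":"array","items":{"type":"object","properties":{"travel":{"type":"array","items":{"type":"number"}},"turn":{"type":"number"},"jaw":{"type":"number"}}}}},"required":["series"]}

```bash
mkdir -p pics; ls; python3 - <<'E'
from rig import monitor, snapshot, get_calibration
import cv2,numpy as np
for n in("scene","top"):
    cv2.imwrite(f"pics/{n}0.png",snapshot(n)); c=get_calibration(n); print(n,c)
o=monitor.get_obs(); print({k:np.round(v,3) for k,v in o.items()})
E
```

```text
pics
scene {'mtx': array([[477.60032779,   0.        , 318.89376439],
       [  0.        , 477.60032779, 243.8454004 ],
       [  0.        ,   0.        ,   1.        ]]), 'camera_from_world': array([[-8.13332837e-02,  9.96659356e-01,  7.41793718e-03,
         4.87513842e+01],
       [-7.77044709e-01, -6.80687958e-02,  6.25754073e-01,
         3.36220675e+02],
       [ 6.24168581e-01,  4.51305647e-02,  7.79985137e-01,
        -1.58883706e+03],
       [ 0.00000000e+00,  0.00000000e+00,  0.00000000e+00,
         1.00000000e+00]])}
top {'mtx': array([[593.28089776,   0.        , 314.06814886],
       [  0.        , 593.28089776, 240.51874641],
       [  0.        ,   0.        ,   1.        ]]), 'camera_from_world': array([[ 6.90682425e-03, -9.99778588e-01,  1.98763703e-02,
        -3.16882173e+01],
       [ 9.98076937e-01,  8.11681356e-03,  6.14535952e-02,
        -5.43776500e+02],
       [-6.16013215e-02,  1.94136976e-02,  9.97912013e-01,
        -1.58549526e+03],
       [ 0.00000000e+00,  0.00000000e+00,  0.00000000e+00,
         1.00000000e+00]])}
{'t': np.float64(0.1), 'qpos': array([-1.237,  0.537, -0.004,  1.539,  0.003,  1.067, -0.071]), 'joint_vel': array([-0.001, -0.003,  0.   , -0.004, -0.   , -0.   , -0.   ]), 'joint_torque': array([ 3.0000e-03, -5.8457e+01,  1.0520e+00, -2.5978e+01,  1.3000e-02,
        5.0000e-03, -0.0000e+00]), 'tool_pos': array([252.798, 598.162, 205.89 ]), 'tcp_rot': array([-3.14 ,  0.   ,  2.742]), 'contact_force': array([ 0.378, -0.321, -0.705]), 'torque': array([-0.016, -0.02 , -0.054]), 'finger_force': np.float64(0.0), 'width': np.float64(85.098)}
```

View pics/top0.png

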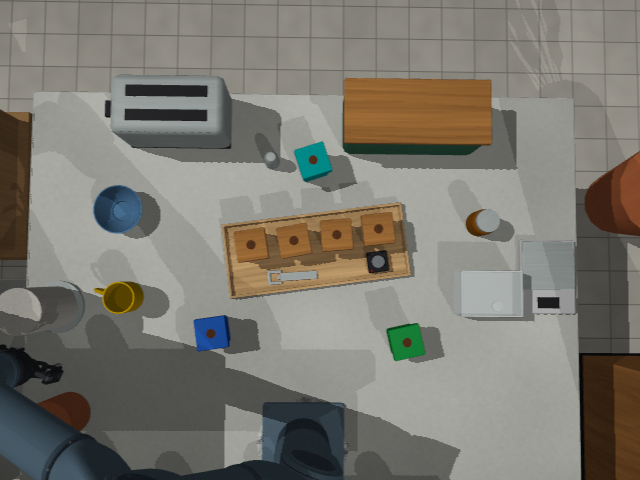

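View pics/scene0.png

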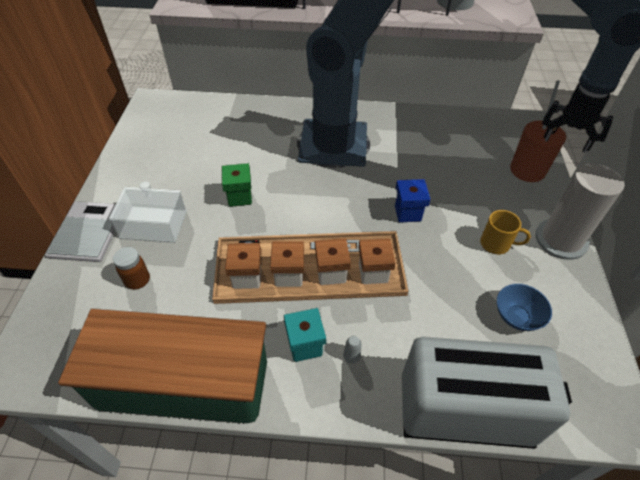

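The four bamboo lids are in top at about (250,244), (293,240), (336,234) and (378,229). The blue (211,334), green (407,342) and teal (313,160) cubes are look-alikes outside the tray, so I'll leave them alone. Next I'll triangulate the dark discs.

```bash
cat > h.py <<'E'
from rig import monitor, snapshot, get_calibration
import cv2,numpy as np
def ray(n,u,v):
    c=get_calibration(n);M=c["camera_from_world"];d=np.linalg.inv(c["mtx"])@[u,v,1];d=d*[1,-1,-1]
    R=M[:3,:3];return -R.T@M[:3,3],R.T@d
def onz(n,u,v,z):
    o,d=ray(n,u,v);return o+d*(z-o[2])/d[2]
def disc(img,u,v,r=6):
    g=255-cv2.cvtColor(img,cv2.COLOR_BGR2GRAY).astype(float);p=g[v-r:v+r+1,u-r:u+r+1]
    w=np.clip(p-np.median(p)-25,0,None);y,x=np.mgrid[v-r:v+r+1,u-r:u+r+1];return (w*x).sum()/w.sum(),(w*y).sum()/w.sum()
E
python3 - <<'E'
from h import *
t=cv2.imread("pics/top0.png");s=cv2.imread("pics/scene0.png")
T=[(250,244),(293,240),(336,235),(378,229)];S=[(376,241),(332,244),(288,243),(243,256)]
S[2]=(288,242)
P=[]
for a,b in zip(T,S):
    a=disc(t,*a);b=disc(s,*b,5)
    o1,d1=ray("top",*a);o2,d2=ray("scene",*b)
    k=np.linalg.lstsq(np.c_[d1,-d2],o2-o1,rcond=None)[0]
    p,q=o1+d1*k[0],o2+d2*k[1];e=onz("top",*a,105);P.append(e[:2])
    print(np.round(a,1),np.round(b,1),"tri",np.round((p+q)/2,1),"gap",round(np.linalg.norm(p-q),1),"z105",np.round(e,1),"scene",np.round(onz("scene",*b,105),1))
P=np.array(P);d=P[3]-P[0];print(np.linalg.norm(d)/3,np.arctan2(d[1],d[0]))
c=np.hstack([cv2.resize(t[190:300,210:420],None,fx=3.7,fy=3.7,interpolation=3)])
cv2.imwrite("pics/crop.png",c)
E
```

```text
** On entry to DLASCL parameter number  4 had an illegal value
 ** On entry to DLASCL parameter number  4 had an illegal value
 ** On entry to DLASCL parameter number  4 had an illegal value
 ** On entry to DLASCL parameter number  4 had an illegal value
 ** On entry to DLASCL parameter number  5 had an illegal value
 ** On entry to DLASCL parameter number  4 had an illegal valueh.py:10: RuntimeWarning: invalid value encountered in scalar divide
  w=np.clip(p-np.median(p)-25,0,None);y,x=np.mgrid[v-r:v+r+1,u-r:u+r+1];return (w*x).sum()/w.sum(),(w*y).sum()/w.sum()
Traceback (most recent call last):
numpy.linalg.LinAlgError: SVD did not converge in Linear Least Squares
```

```bash
sed -i 's/^    g=.*/    g=255-img[:,:,2].astype(float);p=g[v-r:v+r+1,u-r:u+r+1]/; s/-25,/-20,/' h.py
python3 - <<'E'
from h import *
t=cv2.imread("pics/top0.png");s=cv2.imread("pics/scene0.png")
T=[(250,244),(293,240),(336,235),(378,229)];S=[(376,241),(332,244),(288,242),(243,256)]
cv2.imwrite("pics/crop.png",cv2.resize(t[190:300,210:420],None,fx=3.7,fy=3.7,interpolation=3))
P=[]
for a,b in zip(T,S):
    a=disc(t,*a);b=disc(s,*b,5);e=onz("top",*a,105);P.append(e[:2])
    print(np.round(a,1),np.round(b,1),"top",np.round(e,1),"scene",np.round(onz("scene",*b,105),1))
P=np.array(P);d=P[3]-P[0];print(np.linalg.norm(d)/3,np.arctan2(d[1],d[0]))
E
```

```text
[250.5 244.3] [nan nan] top [527.6 135.8 105. ] scene [nan nan nan]
[293.4 240.1] [332.  248.5] top [539.3  26.7 105. ] scene [529.7  25.9 105. ]
[336.4 234.2] [288.2 237.6] top [555.1 -82.8 105. ] scene [504.7 -85.5 105. ]
[378.2 228.3] [242.4 255.2] top [ 571.3 -189.9  105. ] scene [ 569.5 -189.8  105. ]
109.55280049309617 -1.4373633971764768h.py:10: RuntimeWarning: invalid value encountered in scalar divide
  w=np.clip(p-np.median(p)-20,0,None);y,x=np.mgrid[v-r:v+r+1,u-r:u+r+1];return (w*x).sum()/w.sum(),(w*y).sum()/w.sum()
```

View pics/crop.png

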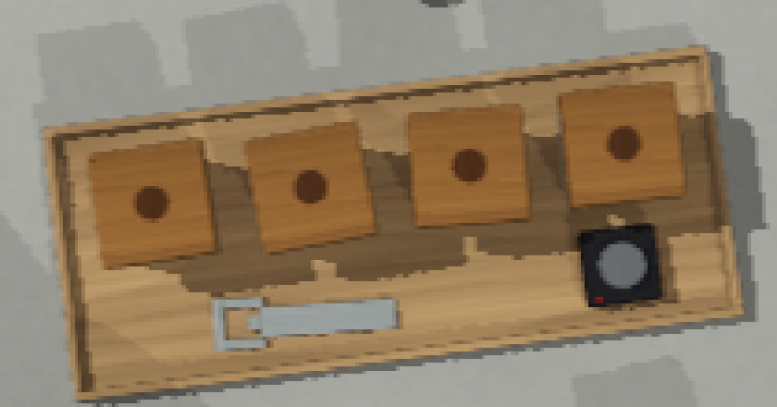

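>>> carry_out(
  series=[
    {"travel": [-0.03, -0.0225, 0], "turn": -0.05, "jaw": 0},
    {"travel": [-0.06, -0.045, 0], "turn": -0.1, "jaw": 0},
    {"travel": [-0.09, -0.0675, 0], "turn": -0.15, "jaw": 0},
    {"travel": [-0.12, -0.09, 0], "turn": -0.2, "jaw": 0},
    {"travel": [-0.15, -0.1125, 0.01], "turn": -0.25, "jaw": 0},
    {"travel": [-0.18, -0.135, 0.02], "turn": -0.3, "jaw": 0},
    {"travel": [-0.21, -0.1575, 0.03], "turn": -0.35, "jaw": 0},
    {"travel": [-0.24, -0.18, 0.03], "turn": -0.4, "jaw": 0},
  ],
)

```text
t: 0.77
tool_pos: [403.4, 336.7, 174.8]
tcp_rot: [-3.139, -0.002, -3.139]
contact_force: [0.6, 0.7, 0.1]
width: -0.2
finger_force: 0.0
```

>>> carry_out(
  series=[
    {"travel": [-0.018, -0.033, 0.005], "turn": 0, "jaw": 0},
    {"travel": [-0.036, -0.066, 0.01], "turn": 0, "jaw": 0},
    {"travel": [-0.054, -0.099, 0.02], "turn": 0, "jaw": 0},
    {"travel": [-0.072, -0.132, 0.03], "turn": 0, "jaw": 0},
    {"travel": [-0.09, -0.165, 0.04], "turn": 0, "jaw": 0},
    {"travel": [-0.108, -0.198, 0.048], "turn": 0, "jaw": 0},
    {"travel": [-0.127, -0.232, 0.052], "turn": 0, "jaw": 0},
    {"travel": [-0.127, -0.232, 0.052], "turn": 0, "jaw": 0},
  ],
)

```text
t: 1.43
tool_pos: [533.8, 97.8, 123.8]
tcp_rot: [-3.136, 0.001, 3.131]
contact_force: [0.6, -1.6, 0.5]
width: 0.3
finger_force: 0.0
```

```bash
python3 - <<'E'
from h import *
s=snapshot("scene");t=snapshot("top")
cv2.imwrite("pics/a.png",np.hstack([cv2.resize(s[180:320,200:420],None,fx=1.8,fy=1.8),cv2.resize(t[180:320,200:420],None,fx=1.8,fy=1.8)]))
o=monitor.get_obs();print(o["t"],o["tool_pos"],o["contact_force"])
E
```

```text
1.5333 [531.28161976 105.44532551 124.18223924] [-0.23168018  0.72542353 -0.50251546]
```

View pics/a.png

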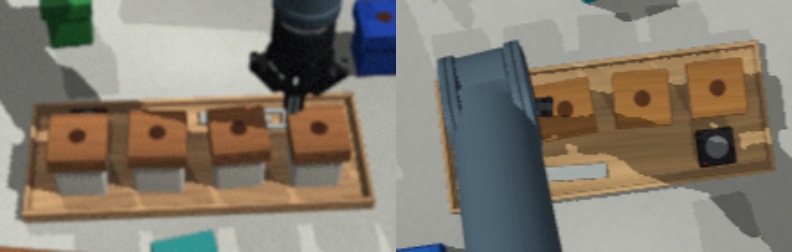

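The tip is above lid A's edge nearest lid B, so I'll lower it.

>>> carry_out(
  series=[
    {"travel": [0, 0, 0.004], "turn": 0, "jaw": 0},
    {"travel": [0, 0, 0.008], "turn": 0, "jaw": 0},
    {"travel": [0, 0, 0.011], "turn": 0, "jaw": 0},
    {"travel": [0, 0, 0.013], "turn": 0, "jaw": 0},
    {"travel": [0, 0, 0.015], "turn": 0, "jaw": 0},
    {"travel": [0, 0, 0.016], "turn": 0, "jaw": 0},
    {"travel": [0, 0, 0.016], "turn": 0, "jaw": 0},
    {"travel": [0, 0, 0.016], "turn": 0, "jaw": 0},
  ],
)

```text
t: 2.2
tool_pos: [531.1, 107.6, 108.7]
tcp_rot: [-3.142, -0.0, -3.141]
contact_force: [-0.2, 0.4, 0.2]
width: 0.1
finger_force: 0.0
```

>>> carry_out(
  series=[
    {"travel": [0, 0, 0.0004], "turn": 0, "jaw": 0},
    {"travel": [0, 0, 0.0008], "turn": 0, "jaw": 0},
    {"travel": [0, 0, 0.0012], "turn": 0, "jaw": 0},
    {"travel": [0, 0, 0.0016], "turn": 0, "jaw": 0},
    {"travel": [0, 0, 0.002], "turn": 0, "jaw": 0},
    {"travel": [0, 0, 0.002], "turn": 0, "jaw": 0},
    {"travel": [0, 0, 0.002], "turn": 0, "jaw": 0},
    {"travel": [0, 0, 0.002], "turn": 0, "jaw": 0},
  ],
)

```text
t: 2.87
tool_pos: [531.1, 107.5, 106.7]
tcp_rot: [-3.142, 0.0, -3.141]
contact_force: [-0.3, -0.2, 0.1]
width: 0.0
finger_force: 0.0
```

>>> carry_out(
  series=[
    {"travel": [0, 0, 0.0004], "turn": 0, "jaw": 0},
    {"travel": [0, 0, 0.0008], "turn": 0, "jaw": 0},
    {"travel": [0, 0, 0.0012], "turn": 0, "jaw": 0},
    {"travel": [0, 0, 0.0016], "turn": 0, "jaw": 0},
    {"travel": [0, 0, 0.002], "turn": 0, "jaw": 0},
    {"travel": [0, 0, 0.002], "turn": 0, "jaw": 0},
    {"travel": [0, 0, 0.002], "turn": 0, "jaw": 0},
    {"travel": [0, 0, 0.002], "turn": 0, "jaw": 0},
  ],
)

```text
t: 3.53
tool_pos: [531.1, 107.5, 104.7]
tcp_rot: [-3.142, -0.0, -3.141]
contact_force: [0.5, -0.0, 0.5]
width: 0.6
finger_force: 0.0
```

>>> carry_out(
  series=[
    {"travel": [0, 0, 0.0003], "turn": 0, "jaw": 0},
    {"travel": [0, 0, 0.0006], "turn": 0, "jaw": 0},
    {"travel": [0, 0, 0.0009], "turn": 0, "jaw": 0},
    {"travel": [0, 0, 0.0012], "turn": 0, "jaw": 0},
    {"travel": [0, 0, 0.0015], "turn": 0, "jaw": 0},
    {"travel": [0, 0, 0.0015], "turn": 0, "jaw": 0},
    {"travel": [0, 0, 0.0015], "turn": 0, "jaw": 0},
    {"travel": [0, 0, 0.0015], "turn": 0, "jaw": 0},
  ],
)

```text
t: 4.2
tool_pos: [531.1, 107.6, 103.2]
tcp_rot: [-3.142, 0.0, -3.141]
contact_force: [-0.6, 0.5, -0.3]
width: -0.1
finger_force: 0.0
```

>>> carry_out(
  series=[
    {"travel": [0, 0, 0.0003], "turn": 0, "jaw": 0},
    {"travel": [0, 0, 0.0006], "turn": 0, "jaw": 0},
    {"travel": [0, 0, 0.0009], "turn": 0, "jaw": 0},
    {"travel": [0, 0, 0.0012], "turn": 0, "jaw": 0},
    {"travel": [0, 0, 0.0015], "turn": 0, "jaw": 0},
    {"travel": [0, 0, 0.0015], "turn": 0, "jaw": 0},
    {"travel": [0, 0, 0.0015], "turn": 0, "jaw": 0},
    {"travel": [0, 0, 0.0015], "turn": 0, "jaw": 0},
  ],
)

```text
t: 4.87
tool_pos: [531.1, 107.6, 101.7]
tcp_rot: [-3.142, -0.0, -3.141]
contact_force: [-0.6, -0.1, -0.3]
width: 0.3
finger_force: 0.0
```

>>> carry_out(
  series=[
    {"travel": [0, 0, 0.0003], "turn": 0, "jaw": 0},
    {"travel": [0, 0, 0.0006], "turn": 0, "jaw": 0},
    {"travel": [0, 0, 0.0009], "turn": 0, "jaw": 0},
    {"travel": [0, 0, 0.0012], "turn": 0, "jaw": 0},
    {"travel": [0, 0, 0.0015], "turn": 0, "jaw": 0},
    {"travel": [0, 0, 0.0015], "turn": 0, "jaw": 0},
    {"travel": [0, 0, 0.0015], "turn": 0, "jaw": 0},
    {"travel": [0, 0, 0.0015], "turn": 0, "jaw": 0},
  ],
)

```text
t: 5.53
tool_pos: [531.1, 107.5, 100.2]
tcp_rot: [-3.142, 0.0, -3.141]
contact_force: [0.1, -0.7, -0.6]
width: -0.0
finger_force: 0.0
```

```bash
python3 - <<'E'
from h import *
s=snapshot("scene")
cv2.imwrite("pics/b.png",cv2.resize(s[200:310,200:420],None,fx=3.6,fy=3.6,interpolation=2))
f=[]
for _ in range(3):
    snapshot("top");o=monitor.get_obs();f.append(o["contact_force"])
print(o["t"],o["tool_pos"],np.round(f,2),o["torque"])
E
```

```text
5.7333 [531.08090761 107.54486255 100.20326623] [[-0.18  0.05  0.28]
 [-0.61  0.35  0.  ]
 [-0.42  0.53  0.04]] [ 0.02122058 -0.00240266  0.00526932]
```

View pics/b.png

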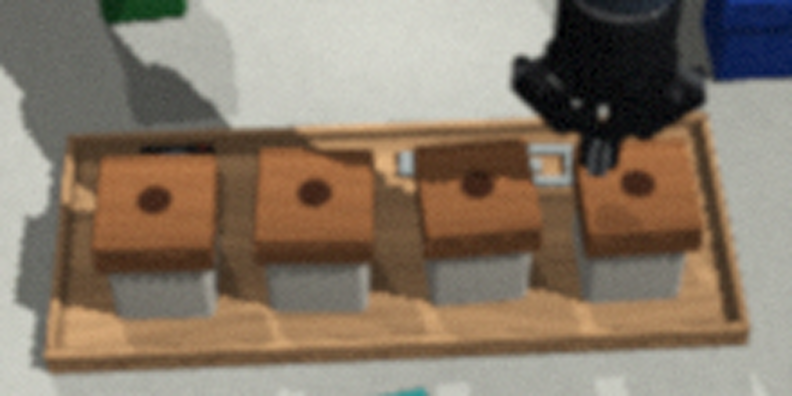

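```bash
python3 - <<'E'
from h import *
t=cv2.imread("pics/top0.png");s=cv2.imread("pics/scene0.png")
T=[(250,244),(293,240),(336,235),(378,229)];S=[(377,251),(332,251),(287,253),(243,255)]
for a,b in zip(T,S):
    a=disc(t,*a);b=disc(s,*b,4);o1,d1=ray("top",*a);o2,d2=ray("scene",*b)
    k=np.linalg.lstsq(np.c_[d1,-d2],o2-o1,rcond=None)[0];p,q=o1+d1*k[0],o2+d2*k[1]
    print(np.round(b,1),"tri",np.round((p+q)/2,1),"gap",np.round(p-q,1))
for n in("scene",):
    c=get_calibration(n)
    for w in([531,107.5,100,1],[531,107.5,110,1]):
        p=(c["camera_from_world"]@w)[:3]*[1,-1,-1];print(n,(c["mtx"]@p)[:2]/p[2])
E
```

```text
[376.2 250.5] tri [527.5 135.  106.5] gap [0.  1.4 0.1]
[331.3 251.1] tri [539.2  25.7 106.8] gap [-0.1  2.1  0. ]
[286.5 253.3] tri [555.1 -83.2 106. ] gap [-0.1  0.9 -0.1]
[241.9 255.1] tri [ 571.2 -189.8  107.8] gap [-0.1  0.6 -0.1]
scene [365.02353842 252.43817702]
scene [365.36228471 249.93415132]
```

The tip shows about 5 px higher than its calibrated projection, and there's no contact force yet. I'll keep lowering slowly.

>>> carry_out(
  series=[
    {"travel": [0, 0, 0.0005], "turn": 0, "jaw": 0},
    {"travel": [0, 0, 0.001], "turn": 0, "jaw": 0},
    {"travel": [0, 0, 0.0015], "turn": 0, "jaw": 0},
    {"travel": [0, 0, 0.002], "turn": 0, "jaw": 0},
    {"travel": [0, 0, 0.002], "turn": 0, "jaw": 0},
    {"travel": [0, 0, 0.002], "turn": 0, "jaw": 0},
    {"travel": [0, 0, 0.002], "turn": 0, "jaw": 0},
    {"travel": [0, 0, 0.002], "turn": 0, "jaw": 0},
  ],
)

```text
t: 6.4
tool_pos: [531.1, 107.5, 98.2]
tcp_rot: [-3.142, 0.0, -3.141]
contact_force: [-0.7, 0.6, -0.6]
width: -0.3
finger_force: 0.0
```

```bash
python3 - <<'E'
from h import *
s=snapshot("scene").astype(float);s0=cv2.imread("pics/scene0.png").astype(float)
d=np.abs(s-s0).max(2)[215:285,340:410]
a=np.clip(np.hstack([s[215:285,340:410],s0[215:285,340:410],np.repeat(d[:,:,None]*2,3,2)])*1.4,0,255).astype(np.uint8)
cv2.imwrite("pics/c.png",cv2.resize(a,None,fx=3.8,fy=3.8,interpolation=2))
o=monitor.get_obs();print(o["t"],o["tool_pos"],o["contact_force"])
E
```

```text
6.45 [531.11355902 107.55427706  98.23343888] [0.0457101  0.37863878 0.31464772]
```

View pics/c.png

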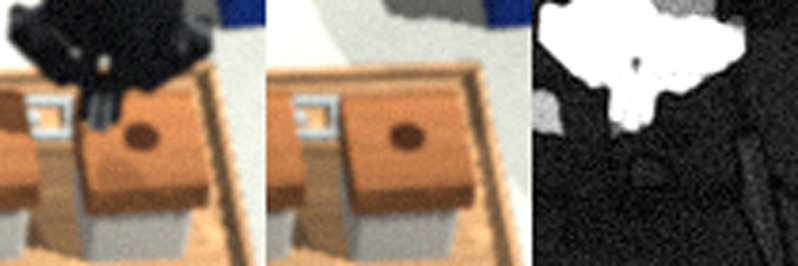

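The tip is still above the lid: its end is at about (366,249), and its shadow lies separately on the lid. I'll keep lowering.

>>> carry_out(
  series=[
    {"travel": [0, 0, 0.0005], "turn": 0, "jaw": 0},
    {"travel": [0, 0, 0.001], "turn": 0, "jaw": 0},
    {"travel": [0, 0, 0.0015], "turn": 0, "jaw": 0},
    {"travel": [0, 0, 0.002], "turn": 0, "jaw": 0},
    {"travel": [0, 0, 0.0025], "turn": 0, "jaw": 0},
    {"travel": [0, 0, 0.0025], "turn": 0, "jaw": 0},
    {"travel": [0, 0, 0.0025], "turn": 0, "jaw": 0},
    {"travel": [0, 0, 0.0025], "turn": 0, "jaw": 0},
  ],
)

```text
t: 7.12
tool_pos: [531.1, 107.5, 95.7]
tcp_rot: [-3.142, 0.0, -3.141]
contact_force: [0.1, 0.5, -0.1]
width: 0.1
finger_force: 0.0
```

>>> carry_out(
  series=[
    {"travel": [0, 0, 0.0005], "turn": 0, "jaw": 0},
    {"travel": [0, 0, 0.001], "turn": 0, "jaw": 0},
    {"travel": [0, 0, 0.0015], "turn": 0, "jaw": 0},
    {"travel": [0, 0, 0.002], "turn": 0, "jaw": 0},
    {"travel": [0, 0, 0.0025], "turn": 0, "jaw": 0},
    {"travel": [0, 0, 0.0025], "turn": 0, "jaw": 0},
    {"travel": [0, 0, 0.0025], "turn": 0, "jaw": 0},
    {"travel": [0, 0, 0.0025], "turn": 0, "jaw": 0},
  ],
)

```text
t: 7.78
tool_pos: [531.1, 107.5, 93.2]
tcp_rot: [-3.142, 0.0, -3.141]
contact_force: [-0.6, -0.9, -0.0]
width: -0.3
finger_force: 0.0
```

>>> carry_out(
  series=[
    {"travel": [0, 0, 0.0005], "turn": 0, "jaw": 0},
    {"travel": [0, 0, 0.001], "turn": 0, "jaw": 0},
    {"travel": [0, 0, 0.0015], "turn": 0, "jaw": 0},
    {"travel": [0, 0, 0.002], "turn": 0, "jaw": 0},
    {"travel": [0, 0, 0.0025], "turn": 0, "jaw": 0},
    {"travel": [0, 0, 0.0025], "turn": 0, "jaw": 0},
    {"travel": [0, 0, 0.0025], "turn": 0, "jaw": 0},
    {"travel": [0, 0, 0.0025], "turn": 0, "jaw": 0},
  ],
)

```text
t: 8.45
tool_pos: [531.1, 107.6, 90.7]
tcp_rot: [3.142, 0.0, -3.141]
contact_force: [0.3, -1.1, -0.3]
width: 0.1
finger_force: 0.0
```

```bash
python3 - <<'E'
from h import *
s=snapshot("scene").astype(float);s0=cv2.imread("pics/scene0.png").astype(float)
d=np.abs(s-s0).max(2)[215:285,340:410]
a=np.clip(np.hstack([s[215:285,340:410],s0[215:285,340:410],np.repeat(d[:,:,None]*2,3,2)])*1.4,0,255).astype(np.uint8)
cv2.imwrite("pics/d.png",cv2.resize(a,None,fx=3.8,fy=3.8,interpolation=2))
o=monitor.get_obs();print(o["t"],o["tool_pos"],o["contact_force"])
E
```

```text
8.5 [531.05832038 107.57223114  90.70518726] [-0.56394773  0.8841535   0.39602497]
```

View pics/d.png

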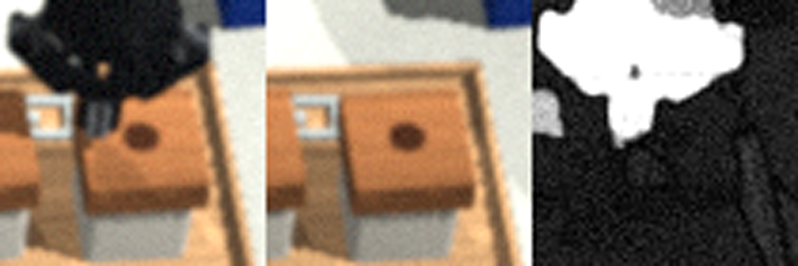

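The tip end is now at (365.5,251), with its shadow separate but nearer. It's still clear of the lid and the lid hasn't changed, so I'll keep lowering.

>>> carry_out(
  series=[
    {"travel": [0, 0, 0.0005], "turn": 0, "jaw": 0},
    {"travel": [0, 0, 0.001], "turn": 0, "jaw": 0},
    {"travel": [0, 0, 0.0015], "turn": 0, "jaw": 0},
    {"travel": [0, 0, 0.002], "turn": 0, "jaw": 0},
    {"travel": [0, 0, 0.002], "turn": 0, "jaw": 0},
    {"travel": [0, 0, 0.002], "turn": 0, "jaw": 0},
    {"travel": [0, 0, 0.002], "turn": 0, "jaw": 0},
    {"travel": [0, 0, 0.002], "turn": 0, "jaw": 0},
  ],
)

```text
t: 9.17
tool_pos: [531.1, 107.5, 88.7]
tcp_rot: [-3.142, 0.0, -3.141]
contact_force: [0.5, 0.4, 0.6]
width: 0.1
finger_force: 0.0
```

>>> carry_out(
  series=[
    {"travel": [0, 0, 0.0005], "turn": 0, "jaw": 0},
    {"travel": [0, 0, 0.001], "turn": 0, "jaw": 0},
    {"travel": [0, 0, 0.0015], "turn": 0, "jaw": 0},
    {"travel": [0, 0, 0.002], "turn": 0, "jaw": 0},
    {"travel": [0, 0, 0.002], "turn": 0, "jaw": 0},
    {"travel": [0, 0, 0.002], "turn": 0, "jaw": 0},
    {"travel": [0, 0, 0.002], "turn": 0, "jaw": 0},
    {"travel": [0, 0, 0.002], "turn": 0, "jaw": 0},
  ],
)

```text
t: 9.83
tool_pos: [531.1, 107.5, 86.7]
tcp_rot: [-3.142, 0.0, -3.141]
contact_force: [0.1, -1.1, 0.3]
width: 0.2
finger_force: 0.0
```

>>> carry_out(
  series=[
    {"travel": [0, 0, 0.0005], "turn": 0, "jaw": 0},
    {"travel": [0, 0, 0.001], "turn": 0, "jaw": 0},
    {"travel": [0, 0, 0.0015], "turn": 0, "jaw": 0},
    {"travel": [0, 0, 0.002], "turn": 0, "jaw": 0},
    {"travel": [0, 0, 0.002], "turn": 0, "jaw": 0},
    {"travel": [0, 0, 0.002], "turn": 0, "jaw": 0},
    {"travel": [0, 0, 0.002], "turn": 0, "jaw": 0},
    {"travel": [0, 0, 0.002], "turn": 0, "jaw": 0},
  ],
)

```text
t: 10.5
tool_pos: [531.1, 107.6, 84.7]
tcp_rot: [-3.142, 0.0, -3.141]
contact_force: [0.1, 0.0, -0.7]
width: 0.1
finger_force: 0.0
```

```bash
python3 - <<'E'
from h import *
s=snapshot("scene");s0=cv2.imread("pics/scene0.png")
a=np.hstack([s[225:285,335:415],s0[225:285,335:415]])
a=np.clip(cv2.resize(a,None,fx=5,fy=5,interpolation=2)*1.4,0,255)
cv2.imwrite("pics/e.png",a)
o=monitor.get_obs();print(o["t"],o["tool_pos"],o["contact_force"])
E
```

```text
10.55 [531.09192404 107.55633061  84.75020394] [-0.12367648  0.72271265  0.22625542][ WARN:0@0.419] global loadsave.cpp:1063 imwrite_ Unsupported depth image for selected encoder is fallbacked to CV_8U.
```

View pics/e.png

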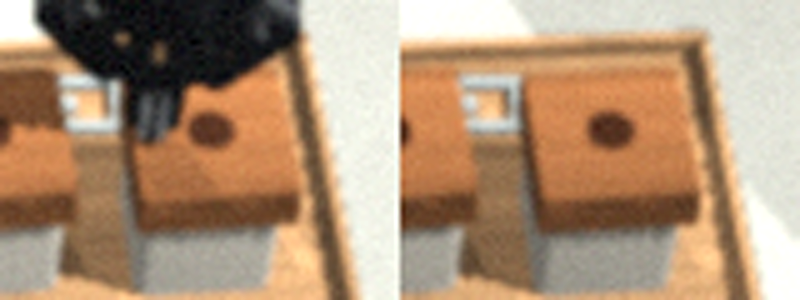

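The tip end is at (365,253), and with the near edge of the pad allowed for it's still a few mm above the lid. I'll carry on by force.

>>> carry_out(
  series=[
    {"travel": [0, 0, 0.0005], "turn": 0, "jaw": 0},
    {"travel": [0, 0, 0.001], "turn": 0, "jaw": 0},
    {"travel": [0, 0, 0.0015], "turn": 0, "jaw": 0},
    {"travel": [0, 0, 0.002], "turn": 0, "jaw": 0},
    {"travel": [0, 0, 0.0025], "turn": 0, "jaw": 0},
    {"travel": [0, 0, 0.0025], "turn": 0, "jaw": 0},
    {"travel": [0, 0, 0.0025], "turn": 0, "jaw": 0},
    {"travel": [0, 0, 0.0025], "turn": 0, "jaw": 0},
  ],
)

```text
t: 11.22
tool_pos: [531.1, 107.5, 82.2]
tcp_rot: [-3.142, 0.0, -3.141]
contact_force: [1.1, -0.3, 1.1]
width: 0.3
finger_force: 0.0
```

>>> carry_out(
  series=[
    {"travel": [0, 0, 0.0005], "turn": 0, "jaw": 0},
    {"travel": [0, 0, 0.001], "turn": 0, "jaw": 0},
    {"travel": [0, 0, 0.001], "turn": 0, "jaw": 0},
    {"travel": [0, 0, 0.001], "turn": 0, "jaw": 0},
    {"travel": [0, 0, 0.001], "turn": 0, "jaw": 0},
    {"travel": [0, 0, 0.001], "turn": 0, "jaw": 0},
    {"travel": [0, 0, 0.001], "turn": 0, "jaw": 0},
    {"travel": [0, 0, 0.001], "turn": 0, "jaw": 0},
  ],
)

```text
t: 11.88
tool_pos: [531.1, 107.6, 81.2]
tcp_rot: [3.142, 0.0, -3.141]
contact_force: [0.2, -0.4, -0.3]
width: 0.3
finger_force: 0.0
```

```bash
cat > f.py <<'E'
from h import *
f=[];m=[]
for _ in range(4):
    snapshot("top");o=monitor.get_obs();f.append(o["contact_force"]);m.append(o["torque"])
print(round(o["t"],2),np.round(o["tool_pos"],2),"F",np.round(np.mean(f,0),2),"M",np.round(np.mean(m,0),3))
E
python3 f.py
```

```text
12.08 [531.08 107.55  81.21] F [-0.11 -0.15  0.42] M [ 0.019  0.003 -0.002]
```

>>> carry_out(
  series=[
    {"travel": [0, 0, 0.0005], "turn": 0, "jaw": 0},
    {"travel": [0, 0, 0.001], "turn": 0, "jaw": 0},
    {"travel": [0, 0, 0.0015], "turn": 0, "jaw": 0},
    {"travel": [0, 0, 0.002], "turn": 0, "jaw": 0},
    {"travel": [0, 0, 0.0025], "turn": 0, "jaw": 0},
    {"travel": [0, 0, 0.0025], "turn": 0, "jaw": 0},
    {"travel": [0, 0, 0.0025], "turn": 0, "jaw": 0},
    {"travel": [0, 0, 0.0025], "turn": 0, "jaw": 0},
  ],
)

```text
t: 12.75
tool_pos: [531.1, 107.5, 78.7]
tcp_rot: [-3.142, 0.0, -3.141]
contact_force: [-0.1, -0.1, 0.2]
width: 0.0
finger_force: 0.0
```

```bash
python3 - <<'E'
from h import *
s=snapshot("scene");s0=cv2.imread("pics/scene0.png")
a=np.hstack([s[230:280,345:405],s0[230:280,345:405]]).astype(float)
cv2.imwrite("pics/g.png",np.clip(cv2.resize(a,None,fx=6.6,fy=6.6,interpolation=2)*1.6,0,255).astype(np.uint8))
d=(s0[:,:,2].astype(int)-s[:,:,2])
for r in range(244,266): print(r,d[r,356:384])
E
```

```text
244 [  2  -5  -2  25  93 132 132 141 118 123 131 142 139 138 143 110  53  25
  19  44  63  84  70  47  18   2  -5 -15]
245 [ -5 -13 -14  10  82 128 135 113  89  97 120 119 119 130 126  84  19   3
  -7   4  15  23  21   0  -8 -11 -13  -6]
246 [ -7 -13 -12  16  78 118 134 100  82  94 107 104 108 128 117  63   6 -13
  -9  -9  -5  -7  -8 -14  -7  -7 -10 -15]
247 [-10 -12 -13  16  69 116 124 104  88 106 106  95 109 127 117  47  10  -3
  -9 -10  -4  -5 -11 -10  -8 -13 -12  -6]
248 [ -9 -12 -12   4  64 121 120 101  90 112 109  93 105 136 106  42  -2 -10
  -2  -7  -7 -12 -13  -2  -4  -4  -9  -6]
249 [ -9  -9 -14   1  45 109 116  97  98 107 107  89 107 122  97  31  -1 -15
 -10   2 -12  -2  -4 -17  -9  -9  -9  -6]
250 [-11 -11  -4  11  44 101 106  93  97 108  97  84 110 127  94  31  -1  -6
 -15 -10   2  -3  -2   2  -2  -6 -12 -13]
251 [-10  -6  -6  -3  37  77  96  88 104 107  93  81 108 116  77  20  -5  -5
   4  -9  -4  -5  -7  -9  -4  -8  -8  -9]
252 [ -9 -10 -10 -11   5  48  77  73  93 109  88  73  77  80  47  21   6  -7
  -6  -2 -11  -2  -4  -6  -5  -4  -9 -11]
253 [ -8  -9  -9  -8   4  38 
[... 817 characters left out ...]
 -1  -7  -8  -2  -3  -3   7  12  13  10  17  19  12   9  10   9
  15  12   7  -4 -10  -8  -7  -7 -11  -7]
261 [ -7  -9 -10  -8  -4  -8  -4  -3   8  11   8  12  11  11   6  15  14  10
  16  10   9  -5  -4  -6  -7  -6 -13  -7]
262 [ -9  -5 -10  -8  -8  -2  -6   3   5  15   9   8  20   8  12  16   7  14
  16   7   4  10   5  -6  -8  -8  -7 -10]
263 [-11 -10 -10  -1  -5  -9  -2   9   9  11   8  12  11  10   8  12   7   7
   9   3   6   7   8  -3  -6  -8 -11  -7]
264 [-10 -10  -9  -7   0  -4   0   2   1  -4  -2  -1  -1  -1   3  -2  -2   5
  -3   2  -8  -1  -4  -2  -5  -9  -8  -3]
265 [ -9  -9  -3  -9  -5  -1  -3  -5  -5  -5   0  -7 -12   0 -11  -5  -8  -7
  -3  -3 -10  -5  -7  -3  -3 -16 -10  -2]
```

View pics/g.png

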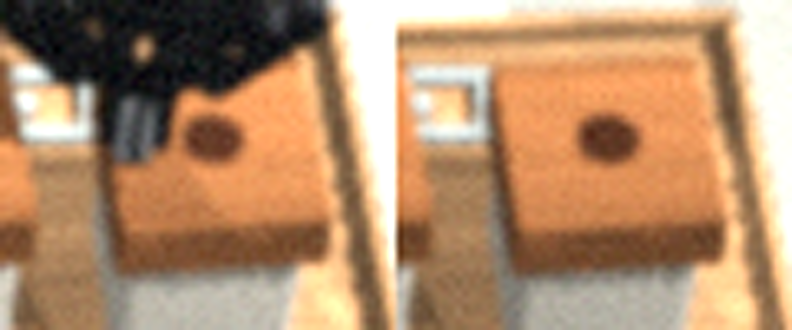

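The tip end is at (364,254.5) and its shadow now almost joins it, so contact is close. From here I'll use finer steps.

>>> carry_out(
  series=[
    {"travel": [0, 0, 0.0004], "turn": 0, "jaw": 0},
    {"travel": [0, 0, 0.0008], "turn": 0, "jaw": 0},
    {"travel": [0, 0, 0.0012], "turn": 0, "jaw": 0},
    {"travel": [0, 0, 0.0016], "turn": 0, "jaw": 0},
    {"travel": [0, 0, 0.002], "turn": 0, "jaw": 0},
    {"travel": [0, 0, 0.002], "turn": 0, "jaw": 0},
    {"travel": [0, 0, 0.002], "turn": 0, "jaw": 0},
    {"travel": [0, 0, 0.002], "turn": 0, "jaw": 0},
  ],
)

```text
t: 13.47
tool_pos: [531.2, 107.6, 78.1]
tcp_rot: [3.141, 0.0, -3.142]
contact_force: [-5.1, -0.7, 15.7]
width: 0.5
finger_force: 7.8
```

```bash
python3 f.py
```

```text
13.67 [531.16 107.6   78.1 ] F [-4.56 -0.84 15.86] M [-0.241  1.128  0.003]
```

Lid A is rigid: 16 N with no give, touching at TCP z of about 78.2. It's shut, so I move to lid B.

>>> carry_out(
  series=[
    {"travel": [0, 0, -0.008], "turn": 0, "jaw": 0},
    {"travel": [0, 0, -0.02], "turn": 0, "jaw": 0},
    {"travel": [-0.003, -0.027, -0.022], "turn": 0, "jaw": 0},
    {"travel": [-0.006, -0.06, -0.022], "turn": 0, "jaw": 0},
    {"travel": [-0.01, -0.09, -0.022], "turn": 0, "jaw": 0},
    {"travel": [-0.012, -0.109, -0.022], "turn": 0, "jaw": 0},
    {"travel": [-0.012, -0.109, -0.016], "turn": 0, "jaw": 0},
    {"travel": [-0.012, -0.109, -0.01], "turn": 0, "jaw": 0},
  ],
)

```text
t: 14.33
tool_pos: [543.9, -2.8, 87.3]
tcp_rot: [-3.141, 0.002, 3.139]
contact_force: [-0.2, 1.4, 0.7]
width: -0.1
finger_force: 0.0
```

>>> carry_out(
  series=[
    {"travel": [0, 0, 0.001], "turn": 0, "jaw": 0},
    {"travel": [0, 0, 0.002], "turn": 0, "jaw": 0},
    {"travel": [0, 0, 0.003], "turn": 0, "jaw": 0},
    {"travel": [0, 0, 0.004], "turn": 0, "jaw": 0},
    {"travel": [0, 0, 0.005], "turn": 0, "jaw": 0},
    {"travel": [0, 0, 0.005], "turn": 0, "jaw": 0},
    {"travel": [0, 0, 0.005], "turn": 0, "jaw": 0},
    {"travel": [0, 0, 0.005], "turn": 0, "jaw": 0},
  ],
)

```text
t: 15.0
tool_pos: [543.2, -1.4, 81.8]
tcp_rot: [-3.142, 0.0, -3.141]
contact_force: [-0.1, -0.1, -0.5]
width: -0.1
finger_force: 0.0
```

>>> carry_out(
  series=[
    {"travel": [0, 0, 0.0005], "turn": 0, "jaw": 0},
    {"travel": [0, 0, 0.001], "turn": 0, "jaw": 0},
    {"travel": [0, 0, 0.0015], "turn": 0, "jaw": 0},
    {"travel": [0, 0, 0.002], "turn": 0, "jaw": 0},
    {"travel": [0, 0, 0.0025], "turn": 0, "jaw": 0},
    {"travel": [0, 0, 0.0025], "turn": 0, "jaw": 0},
    {"travel": [0, 0, 0.0025], "turn": 0, "jaw": 0},
    {"travel": [0, 0, 0.0025], "turn": 0, "jaw": 0},
  ],
)

```text
t: 15.67
tool_pos: [543.1, -1.5, 79.8]
tcp_rot: [3.142, 0.0, -3.141]
contact_force: [-2.6, 0.1, 7.4]
width: -0.0
finger_force: 3.6
```

```bash
python3 f.py
```

```text
15.87 [543.11  -1.48  79.81] F [-2.67 -0.22  7.55] M [-0.003  0.538 -0.004]
```

Lid B is rigid too: 7.5 N at 0.6 mm of lag, the same stiffness as A. On to lid C.

>>> carry_out(
  series=[
    {"travel": [0, 0, -0.008], "turn": 0, "jaw": 0},
    {"travel": [0, 0, -0.018], "turn": 0, "jaw": 0},
    {"travel": [-0.004, -0.027, -0.02], "turn": 0, "jaw": 0},
    {"travel": [-0.009, -0.06, -0.02], "turn": 0, "jaw": 0},
    {"travel": [-0.013, -0.09, -0.02], "turn": 0, "jaw": 0},
    {"travel": [-0.016, -0.109, -0.02], "turn": 0, "jaw": 0},
    {"travel": [-0.016, -0.109, -0.014], "turn": 0, "jaw": 0},
    {"travel": [-0.016, -0.109, -0.008], "turn": 0, "jaw": 0},
  ],
)

```text
t: 16.53
tool_pos: [559.8, -112.0, 87.9]
tcp_rot: [-3.141, 0.002, 3.139]
contact_force: [0.1, 1.0, 0.1]
width: -0.1
finger_force: 0.0
```

>>> carry_out(
  series=[
    {"travel": [0, 0, 0.001], "turn": 0, "jaw": 0},
    {"travel": [0, 0, 0.002], "turn": 0, "jaw": 0},
    {"travel": [0, 0, 0.003], "turn": 0, "jaw": 0},
    {"travel": [0, 0, 0.004], "turn": 0, "jaw": 0},
    {"travel": [0, 0, 0.005], "turn": 0, "jaw": 0},
    {"travel": [0, 0, 0.005], "turn": 0, "jaw": 0},
    {"travel": [0, 0, 0.005], "turn": 0, "jaw": 0},
    {"travel": [0, 0, 0.005], "turn": 0, "jaw": 0},
  ],
)

```text
t: 17.2
tool_pos: [559.2, -110.4, 82.3]
tcp_rot: [-3.142, 0.0, -3.141]
contact_force: [-0.3, -0.8, -0.2]
width: 0.3
finger_force: 0.0
```

>>> carry_out(
  series=[
    {"travel": [0, 0, 0.0005], "turn": 0, "jaw": 0},
    {"travel": [0, 0, 0.001], "turn": 0, "jaw": 0},
    {"travel": [0, 0, 0.0015], "turn": 0, "jaw": 0},
    {"travel": [0, 0, 0.0015], "turn": 0, "jaw": 0},
    {"travel": [0, 0, 0.0015], "turn": 0, "jaw": 0},
    {"travel": [0, 0, 0.0015], "turn": 0, "jaw": 0},
    {"travel": [0, 0, 0.0015], "turn": 0, "jaw": 0},
    {"travel": [0, 0, 0.0015], "turn": 0, "jaw": 0},
  ],
)

```text
t: 17.87
tool_pos: [559.2, -110.4, 80.7]
tcp_rot: [-3.142, 0.0, -3.141]
contact_force: [-0.5, -0.4, -0.3]
width: 0.3
finger_force: 0.0
```

>>> carry_out(
  series=[
    {"travel": [0, 0, 0.0005], "turn": 0, "jaw": 0},
    {"travel": [0, 0, 0.001], "turn": 0, "jaw": 0},
    {"travel": [0, 0, 0.0015], "turn": 0, "jaw": 0},
    {"travel": [0, 0, 0.0015], "turn": 0, "jaw": 0},
    {"travel": [0, 0, 0.0015], "turn": 0, "jaw": 0},
    {"travel": [0, 0, 0.0015], "turn": 0, "jaw": 0},
    {"travel": [0, 0, 0.0015], "turn": 0, "jaw": 0},
    {"travel": [0, 0, 0.0015], "turn": 0, "jaw": 0},
  ],
)

```text
t: 18.53
tool_pos: [559.2, -110.5, 79.2]
tcp_rot: [-3.142, 0.0, -3.141]
contact_force: [1.0, 0.3, -0.6]
width: -0.0
finger_force: 0.0
```

>>> carry_out(
  series=[
    {"travel": [0, 0, 0.0005], "turn": 0, "jaw": 0},
    {"travel": [0, 0, 0.001], "turn": 0, "jaw": 0},
    {"travel": [0, 0, 0.0015], "turn": 0, "jaw": 0},
    {"travel": [0, 0, 0.0015], "turn": 0, "jaw": 0},
    {"travel": [0, 0, 0.0015], "turn": 0, "jaw": 0},
    {"travel": [0, 0, 0.0015], "turn": 0, "jaw": 0},
    {"travel": [0, 0, 0.0015], "turn": 0, "jaw": 0},
    {"travel": [0, 0, 0.0015], "turn": 0, "jaw": 0},
  ],
)

```text
t: 19.2
tool_pos: [559.2, -110.6, 77.8]
tcp_rot: [-3.141, 0.0, -3.141]
contact_force: [0.9, -1.0, 0.7]
width: -0.1
finger_force: 0.6
```

```bash
python3 f.py
```

```text
19.4 [ 559.2  -110.5    77.75] F [ 0.48 -0.84  1.31] M [-0.28  -0.054  0.034]
```

>>> carry_out(
  series=[
    {"travel": [0, 0, 0.0005], "turn": 0, "jaw": 0},
    {"travel": [0, 0, 0.001], "turn": 0, "jaw": 0},
    {"travel": [0, 0, 0.0015], "turn": 0, "jaw": 0},
    {"travel": [0, 0, 0.0015], "turn": 0, "jaw": 0},
    {"travel": [0, 0, 0.0015], "turn": 0, "jaw": 0},
    {"travel": [0, 0, 0.0015], "turn": 0, "jaw": 0},
    {"travel": [0, 0, 0.0015], "turn": 0, "jaw": 0},
    {"travel": [0, 0, 0.0015], "turn": 0, "jaw": 0},
  ],
)

```text
t: 20.07
tool_pos: [559.2, -110.6, 76.3]
tcp_rot: [-3.141, 0.0, -3.141]
contact_force: [0.7, -3.5, 2.7]
width: -0.2
finger_force: 1.5
```

```bash
python3 f.py
```

```text
20.27 [ 559.23 -110.55   76.25] F [ 0.2  -2.42  2.85] M [-0.629 -0.068  0.018]
```

Lid C gives: 1.3 N, then 2.8 N over another 1.5 mm of sink, well below A and B. C is the loose one. I'll lift, go to its middle and press.

>>> carry_out(
  series=[
    {"travel": [0, 0, -0.003], "turn": 0, "jaw": 0},
    {"travel": [0, 0, -0.008], "turn": 0, "jaw": 0},
    {"travel": [0, 0, -0.015], "turn": 0, "jaw": 0},
    {"travel": [0.001, 0.009, -0.018], "turn": 0, "jaw": 0},
    {"travel": [0.003, 0.019, -0.018], "turn": 0, "jaw": 0},
    {"travel": [0.004, 0.028, -0.018], "turn": 0, "jaw": 0},
    {"travel": [0.004, 0.028, -0.012], "turn": 0, "jaw": 0},
    {"travel": [0.004, 0.028, -0.007], "turn": 0, "jaw": 0},
  ],
)

```text
t: 20.93
tool_pos: [554.9, -81.0, 82.7]
tcp_rot: [3.141, -0.0, -3.139]
contact_force: [0.0, 0.0, 0.3]
width: -0.2
finger_force: 0.0
```

>>> carry_out(
  series=[
    {"travel": [0, 0, 0.0005], "turn": 0, "jaw": 0},
    {"travel": [0, 0, 0.001], "turn": 0, "jaw": 0},
    {"travel": [0, 0, 0.0015], "turn": 0, "jaw": 0},
    {"travel": [0, 0, 0.002], "turn": 0, "jaw": 0},
    {"travel": [0, 0, 0.0025], "turn": 0, "jaw": 0},
    {"travel": [0, 0, 0.003], "turn": 0, "jaw": 0},
    {"travel": [0, 0, 0.003], "turn": 0, "jaw": 0},
    {"travel": [0, 0, 0.003], "turn": 0, "jaw": 0},
  ],
)

```text
t: 21.6
tool_pos: [555.1, -82.5, 80.2]
tcp_rot: [-3.142, 0.0, -3.141]
contact_force: [-0.0, -0.4, -0.2]
width: -0.2
finger_force: 0.0
```

```bash
python3 - <<'E'
from h import *
s=snapshot("scene")[220:290,245:345].astype(float);s0=cv2.imread("pics/scene0.png")[220:290,245:345].astype(float)
cv2.imwrite("pics/m.png",np.clip(cv2.resize(np.hstack([s,s0]),None,fx=4,fy=4,interpolation=2)*1.4,0,255).astype(np.uint8))
E
python3 f.py
```

```text
21.85 [555.17 -82.47  80.27] F [-0.26  0.15 -0.25] M [0.013 0.003 0.008]
```

View pics/m.png

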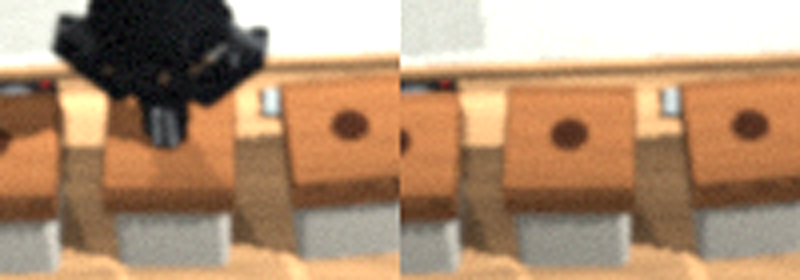

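The tip covers lid C's disc (crop (167,140) against disc (168,133)), so it's at the middle. I'll press slowly.

>>> carry_out(
  series=[
    {"travel": [0, 0, 0.0004], "turn": 0, "jaw": 0},
    {"travel": [0, 0, 0.0008], "turn": 0, "jaw": 0},
    {"travel": [0, 0, 0.0012], "turn": 0, "jaw": 0},
    {"travel": [0, 0, 0.0016], "turn": 0, "jaw": 0},
    {"travel": [0, 0, 0.002], "turn": 0, "jaw": 0},
    {"travel": [0, 0, 0.0024], "turn": 0, "jaw": 0},
    {"travel": [0, 0, 0.0024], "turn": 0, "jaw": 0},
    {"travel": [0, 0, 0.0024], "turn": 0, "jaw": 0},
  ],
)

```text
t: 22.52
tool_pos: [555.3, -82.5, 78.6]
tcp_rot: [3.142, 0.0, -3.141]
contact_force: [-2.7, 0.7, 8.3]
width: 0.3
finger_force: 4.2
```

>>> carry_out(
  series=[
    {"travel": [0, 0, 0.0003], "turn": 0, "jaw": 0},
    {"travel": [0, 0, 0.0006], "turn": 0, "jaw": 0},
    {"travel": [0, 0, 0.0009], "turn": 0, "jaw": 0},
    {"travel": [0, 0, 0.0012], "turn": 0, "jaw": 0},
    {"travel": [0, 0, 0.0015], "turn": 0, "jaw": 0},
    {"travel": [0, 0, 0.0018], "turn": 0, "jaw": 0},
    {"travel": [0, 0, 0.0022], "turn": 0, "jaw": 0},
    {"travel": [0, 0, 0.0026], "turn": 0, "jaw": 0},
  ],
)

```text
t: 23.18
tool_pos: [555.4, -82.5, 76.2]
tcp_rot: [-3.142, 0.001, -3.141]
contact_force: [-2.6, 0.6, 10.7]
width: -0.0
finger_force: 5.1
```

It's sliding, so I'll keep pressing.

>>> carry_out(
  series=[
    {"travel": [0, 0, 0.0003], "turn": 0, "jaw": 0},
    {"travel": [0, 0, 0.0006], "turn": 0, "jaw": 0},
    {"travel": [0, 0, 0.0009], "turn": 0, "jaw": 0},
    {"travel": [0, 0, 0.0012], "turn": 0, "jaw": 0},
    {"travel": [0, 0, 0.0015], "turn": 0, "jaw": 0},
    {"travel": [0, 0, 0.0018], "turn": 0, "jaw": 0},
    {"travel": [0, 0, 0.0018], "turn": 0, "jaw": 0},
    {"travel": [0, 0, 0.0018], "turn": 0, "jaw": 0},
  ],
)

```text
t: 23.85
tool_pos: [555.3, -82.5, 74.7]
tcp_rot: [3.141, 0.0, -3.142]
contact_force: [-4.4, 0.3, 12.9]
width: -0.2
finger_force: 6.9
```

```bash
python3 f.py
```

```text
24.05 [555.29 -82.45  74.72] F [-4.57  0.85 13.9 ] M [ 0.176  0.999 -0.013]
```

>>> carry_out(
  series=[
    {"travel": [0, 0, 0.0002], "turn": 0, "jaw": 0},
    {"travel": [0, 0, 0.0004], "turn": 0, "jaw": 0},
    {"travel": [0, 0, 0.0006], "turn": 0, "jaw": 0},
    {"travel": [0, 0, 0.0006], "turn": 0, "jaw": 0},
    {"travel": [0, 0, 0.0006], "turn": 0, "jaw": 0},
    {"travel": [0, 0, 0.0006], "turn": 0, "jaw": 0},
    {"travel": [0, 0, 0.0006], "turn": 0, "jaw": 0},
    {"travel": [0, 0, 0.0006], "turn": 0, "jaw": 0},
  ],
)

```text
t: 24.72
tool_pos: [555.3, -82.5, 74.6]
tcp_rot: [3.141, 0.0, -3.142]
contact_force: [-6.5, 1.4, 19.0]
width: -0.1
finger_force: 9.4
```

It sits hard on its stop after about 4 mm, at 19 N. I'll retreat upward.

>>> carry_out(
  series=[
    {"travel": [0, 0, -0.003], "turn": 0, "jaw": 0},
    {"travel": [0, 0, -0.01], "turn": 0, "jaw": 0},
    {"travel": [0, 0, -0.025], "turn": 0, "jaw": 0},
    {"travel": [0, 0, -0.045], "turn": 0, "jaw": 0},
    {"travel": [0, 0, -0.065], "turn": 0, "jaw": 0},
    {"travel": [0, 0, -0.085], "turn": 0, "jaw": 0},
    {"travel": [0, 0, -0.1], "turn": 0, "jaw": 0},
    {"travel": [0, 0, -0.1], "turn": 0, "jaw": 0},
  ],
)

```text
t: 25.38
tool_pos: [557.4, -82.8, 176.1]
tcp_rot: [-3.141, 0.006, -3.142]
contact_force: [-0.5, 0.0, 0.4]
width: -0.2
finger_force: 0.0
```

```bash
python3 f.py; python3 - <<'E'
from h import *
s=snapshot("scene")
for b in [(377,251),(332,251),(287,253),(243,255)]: print(np.round(disc(cv2.imread("pics/scene0.png"),*b,4),1),np.round(disc(s,*b,4),1))
E
```

```text
25.58 [554.31 -82.31 171.79] F [-0.37  0.61 -0.27] M [-0.005  0.031  0.001]
[376.2 250.5] [376.5 250.6]
[331.3 251.1] [331.6 251.2]
[286.5 253.3] [286.7 254.2]
[241.9 255.1] [242.3 255.3]
```

Only C's disc dropped, by 0.9 px, which fits about 4 mm. I'm handing the job in.

```bash
python3 -c "
from rig import order
print(order.job_done())"
```

```text
the job is handed in; nothing more can be done
None
```

The loose lid was the third from the robot's left. I found it by edge presses (first two rigid, fourth not pressed), then pressed its middle about 4 mm down until it held firm at 19 N. I didn't re-press its edge afterwards; the job was handed in at about 26 s.

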